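# Load the chip clamp and hold its lid down for the screws

### The arm

A 6-joint arm with a two-finger parallel gripper is mounted at the origin on a cart in front of the work surface, level with it; the furniture and walls round the work are solid. World frame = base frame: x ahead of the robot, y to its left, z up, the work surface at z = 0. Lengths are in m, angles in rad, forces in N, time in s.
With the tool pointing down it reaches from about 0.4 to 0.825 m from the base axis. Payload 7 kg.
Tool frame: the origin (TCP) lies between the finger pads; the fingertips stand 17 mm ahead of it and the grasp point (between the pads) lies 2 mm behind it; z points along the fingers, y is the line along which they close (so a half turn about z gives the same grasp; the last joint's range is limited). The gripper opens to 88 mm and grips with 3 to 60 N. Pads are 19 mm wide; open, the fingers measure 130 mm over their backs; the gripper's body (78 mm by 193 mm) begins 47 mm behind the grasp point.
Start: joints at [-0.891, 0.359, 0.012, 0, -1.224, -0.288], TCP at [0.258, -0.624, 0.244] pointing down, gripper open.
Joint ranges: [-3.07, 3.07], [-1.43, 2.12], [-1.02, 1.25], [-3.03, 1.67], [-3.05, -0], [-3.03, 3.03]. Speed limits (rad/s): [2.39, 2.39, 3.01, 3.14, 3.14, 3.14].

### API

Orientations are given as [roll, pitch, yaw] about the fixed x, y, z axes, in that order (R = Rz(yaw) Ry(pitch) Rx(roll)).
In Python, from plant import robot gives the robot as it stands. The module is installed in compiled form; this text tells all that it offers.
- The arm moves only by the tool step_arm, never from a script. Its argument "series" is one flat list of numbers, 7 for each row, row after row: the shift along the tool's x, y, z in cm, then the turn, a rotation vector about the tool's x, y, z in degrees, then the closure, from 0 (fully open) to 1 (shut). In form: [tx, ty, tz, ax, ay, az, hand, tx, ty, tz, ax, ay, az, hand, ...]. A call has 1 to 12 rows; each row shifts and turns the commanded pose from where the row before left it, along the tool's axes as they then stand; what a row does not reach is not made up. A row lasts 1/8 s, in which the tool goes at most 62.5 mm and 10.7 degrees, less where a joint would pass 70% of its speed; a pose out of reach is approached as far as the arm can. A call with a gripper value outside its range is refused whole. The fingers move at their own pace and stop on an object; "newtons" is the grip in N (left out, the last holds). Time passes only in rows, so rows that do not move let the fingers close. It gives the time, the measured TCP pose, the force, the opening and the grip force at its end, in the units of the state.
- robot.observe(): the state, without advancing time (a new reading comes with each control period).
- robot.capture(name): name is "scene" or "top"; returns a dict with "frame" (480x640x3 uint8, red, green, blue), "range_z" (480x640 float32, m along the optical axis (not along the pixel's ray), 0 where there is no reading), "mtx" (3x3 intrinsics, pixels), "extrinsics" (4x4, takes a point from world to camera coordinates). Camera axes: x right, y down, z forward; pixel columns grow to the right and rows downward; lengths in m; the calibration is good to about 2 mm. A picture is of the moment at which its call begins.
- robot.sign_off(): hands the job in; it is judged then, once.
Trained networks look in a picture, given as the dict that the camera call returned (one of the last four; its "shot" number tells which), for a name from the list of things; names that differ only in an ending like _2 or _b are one class to them, and where a whole thing is asked for, a point or a joint stands for the part that bears it (a point fixed in the world has none). Each returns a list of dicts, best first, with "conf" (0 to 1); they miss things now and then, are a little off and sometimes report something else, mostly with a low value. They report only what shows in the picture. A call takes as long as a camera call. They do not tell look-alikes from the thing itself.
- robot.spot_in(picture, query): "xyz" ([x, y, z] in m, in world coordinates, good to about 4 mm: the middle of the surface that is visible of it).
- robot.cut_out(picture, query): "pixels" (480x640 bool, what is visible of it).
The state is a dict: "t": time; "q": joint angles; "dq": joint speeds; "effort": joint torques, N m; "ee_pos": TCP position; "orientation": TCP orientation; "ft_force": force on the tool from outside, world axes, zero at the start; "torque": the same for the moment, N m; "grip_width": opening from 0.0 (shut) to 1.0 (fully open); "finger_force": force on a finger pad.
Only numpy, scipy, OpenCV 4.12 (cv2) and the standard library are available. Lean on these libraries where they do the work, as an engineer would, in place of code of your own. Each camera call takes 0.05 s, during which the arm holds its last target. There are 200 camera calls.

### The job

Lay the microfluidic chip flat in the white nest of the open chip clamp and let go of it, then lower the hinged lid gently onto it and push down on the black pad of the lid's front tab with a steady 8 N or so, so that the nest's springs give a little and I can do up the two brass thumbscrews. Keep off the thumbscrews, leave the other things on the bench alone, and finish while still holding the lid down: do not let go.

Things in the scene. Friction and masses are not known exactly. Their poses are not given: they have to be found in the camera images.
- chip: microfluidic chip lying loose on the bench: a blue carrier plate 26 x 76 x 2.5 mm (x, y, z) and on its middle a white silicone block 22 x 42 mm (x, y), whose top is 10 mm above the plate's underside, with four black ports and a fine meandering channel. 20 to 35 g; same either way round. Origin: centre of the plate's underside. Grasp it across the block's 22 mm (x)
- clamp: chip clamp, fixed to the bench: dark metal base 110 x 120 mm (x, y; bolting ears reach y = +-82 mm), top face 20 mm high, with a sprung white nest, a hinged lid and two brass thumbscrews. Origin: centre of the base's underside. -x is its front, the hinge is at the back (+x). Two stop bosses at x = -45, y = +-48 mm rise to 28.5 mm
- seat_floor (a point): centre of the nest's floor, unloaded at x = -5, y = 0, z = 20 mm in the clamp's frame, same axes. White plate with corner ledges 3 mm high round a pocket 29 x 79 mm (x, y): the chip's plate goes in with its length along y, either way round; between the corners (y within +-26 mm) the long sides are open for fingers. It sinks straight down on springs, 4.5 N per mm, 8.5 mm of travel
- lid_angle (a joint): angle of the lid, rad: 0 level on its stops, growing as it opens up and back to 2.2; it starts at 1.85 to 2.1, leaning back. A stiff hinge (0.08 N m): the lid stays where it is left until the sprung nest lifts it. With the chip in, its nose touches at about 0.13; then the push needed on the pad rises about 1.1 N per mm of pad travel: about 8 N at 0.055, some 14 N at 0
- lid: the lid: aluminium frame 6 mm thick with a clear window, 120 mm wide, reaching 107 mm from the hinge, and in the middle of its front a tab 34 mm wide reaching 124 mm; 0.14 kg. A cross rib under the window carries a rounded rubber nose 39 mm long, 55 mm from the hinge, which bears on the chip. Origin: on the hinge axis, in the middle; when closed -x runs to the front and z is up, and it turns with the lid
- lid_hinge (a point): point on the lid's hinge axis in its middle, 31.5 mm above the bench; the axis runs along the clamp's y, axes as the clamp
- lid_pad (a point): centre of the outer (upper, when closed) face of the black rubber pad, 14 x 28 mm, on the lid's tab: 113 mm from the hinge axis and 4.5 mm off the lid's middle plane; axes turn with the lid, z points out of the outer face
- screw_left: brass thumbscrew 16 mm across, its head 14 mm tall, on the lid's front corner at the clamp's +y side, 95 mm from the hinge and 48 mm from the middle. Origin: where it meets the lid's outer face
- screw_right: the other thumbscrew, the same, on the lid's front corner at the clamp's -y side
- vial: bystander: white vial with a black cap, 28 x 28 x 60 mm, standing to the right. Origin: centre of its underside
- objective: bystander: light round case with black ends, 34 x 34 x 68 mm, standing near the bench's front edge. Origin: centre of its underside
- cap: bystander: black round dust cap, 31 x 31 x 12 mm, lying in front of the clamp. Origin: centre of its underside
There are look-alikes about, which are no part of the job. Several things have the shape of the clamp; the one meant has the colours described above. There is more than one size of the chip; the one meant has the size given above.

How it is judged:
By the outcome, as a careful person would: the job done as asked, in the order asked, and still so for the second after the job is handed in, while the arm keeps its last pose, push and grip.
It also fails if it takes over 67 s, if anything falls off the work surface, if the arm or the gripper's body presses on something with over 40 N, if the wrist force passes 120 N, or if a joint passes its speed limit or range.

## Working session

There is one attempt and no reset: what is moved stays moved. The work goes in short steps, Python scripts to look and compute and a tool call to move; the robot and the scene stay as the last step left them, time stands still between calls to the robot, and variables do not carry over. Pictures are saved under pics/ and viewed, at most 10 in all, crops included, and the job is handed in when it is done.

Besides the shell and the picture viewer there is one more tool, called after ">>>" as name(argument=value, ...), one argument or row to a line, values as JSON. step_arm: Moves the arm, as the interface text tells. Its arguments: {"type":"object","properties":{"series":{"type":"array"},"newtons":{"type":"number"}},"required":["series"]}

```bash
mkdir -p pics; cat > h.py <<'E'
import numpy as np, cv2, pickle
from plant import robot
def cap(n):
    p=robot.capture(n); pickle.dump({k:p[k] for k in p},open(n+'.pkl','wb')); return p
def world(p):
    d=p['range_z']; K=p['mtx']; v,u=np.mgrid[:480,:640]
    c=np.stack([(u-K[0,2])/K[0,0]*d,(v-K[1,2])/K[1,1]*d,d],-1)
    E=p['extrinsics']; return (c-E[:3,3])@E[:3,:3]
def proj(p,X):
    E=p['extrinsics']; c=E[:3,:3]@np.array(X)+E[:3,3]; k=p['mtx']@c; return k[:2]/k[2]
def save(n,im): cv2.imwrite('pics/'+n+'.png',im[...,::-1])
E
python3 - <<'E'
from h import *
for n in ('scene','top'):
    p=cap(n); save(n+'0',p['frame'])
    for q in ('chip','clamp','lid','lid_pad','seat_floor','vial','objective','cap'):
        for r in robot.spot_in(p,q): print(n,q,np.round(r['xyz'],3),round(r['conf'],2),proj(p,r['xyz']).round())
s=robot.observe(); print(s['ee_pos'],s['orientation'],s['ft_force'],s['t'])
E
```

```text
scene chip [0.499 0.246 0.004] 0.81 [202. 257.]
scene chip [ 0.361 -0.126  0.01 ] 0.62 [308. 332.]
scene chip [0.414 0.189 0.   ] 0.42 [193. 280.]
scene clamp [ 0.748 -0.004  0.032] 0.96 [363. 231.]
scene clamp [0.562 0.009 0.039] 0.69 [310. 256.]
scene lid [0.583 0.015 0.084] 0.88 [313. 231.]
scene lid [0.763 0.013 0.036] 0.86 [360. 226.]
scene lid_pad [0.759 0.009 0.038] 0.69 [360. 226.]
scene lid_pad [0.581 0.017 0.083] 0.59 [312. 231.]
scene seat_floor [0.506 0.016 0.022] 0.65 [291. 273.]
scene vial [ 0.605 -0.244  0.025] 0.81 [438. 285.]
scene vial [0.506 0.021 0.019] 0.59 [289. 274.]
scene objective [0.36  0.104 0.036] 0.76 [203. 284.]
scene objective [0.562 0.011 0.042] 0.72 [309. 254.]
scene cap [ 0.358 -0.128  0.011] 0.55 [308. 333.]
top chip [0.418 0.188 0.001] 0.84 [221. 314.]
top chip [0.508 0.252 0.006] 0.73 [187. 265.]
top clamp [0.541 0.022 0.024] 0.8 [309. 249.]
top clamp [0.762 0.036 0.031] 0.6 [303. 130.]
top lid [0.753 0.04  0.032] 0.83 [301. 134.]
top lid [0.588 0.02  0.093] 0.69 [308. 220.]
top lid_pad [0.754 0.036 0.034] 0.97 [303. 134.]
top lid_pad [0.59  0.019 0.092] 0.67 [310. 219.]
top seat_floor [0.512 0.024 0.021] 0.55 [308. 265.]
top vial [ 0.613 -0.241  0.063] 0.76 [456. 209.]
top vial [ 0.369 -0.119  0.011] 0.34 [384. 343.]
top objective [0.369 0.105 0.063] 0.83 [259. 344.]
top objective [ 0.365 -0.122  0.012] 0.36 [386. 346.]
top cap [ 0.369 -0.118  0.014] 0.51 [384. 344.]
[ 0.25774174 -0.62383703  0.24358043] [-3.14155471e+00  2.96037413e-05 -2.74976731e+00] [-0.1290745  -0.56135395  0.41673958] 0.9
```

View both.

View pics/scene0.png

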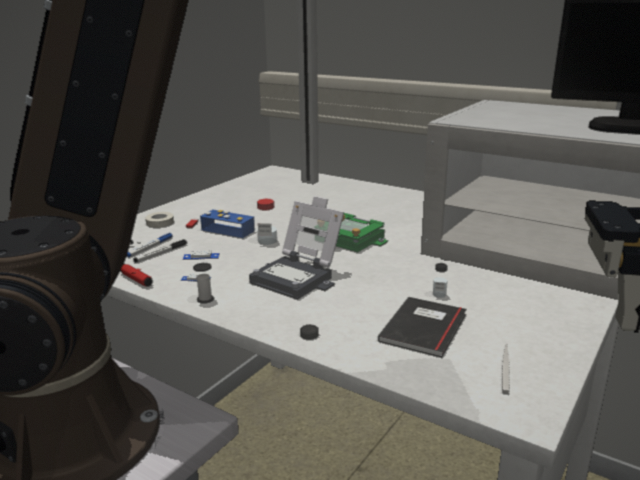

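View pics/top0.png

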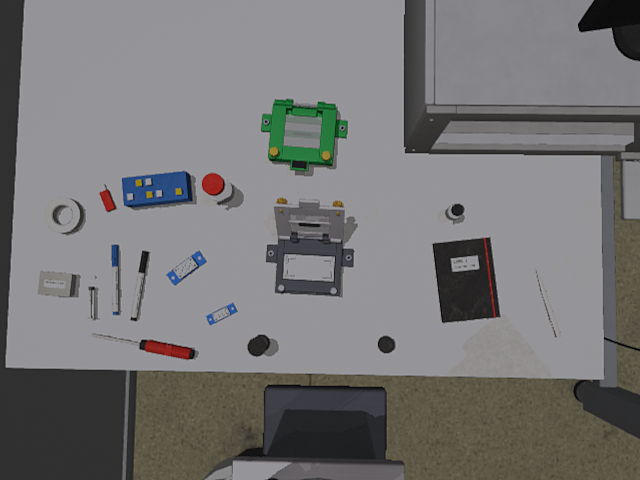

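The top view shows the dark clamp with its open lid at (309,255). The green closed one at (302,133) is a look-alike. There are two chip candidates, a larger one at (187,267) and a smaller one at (221,314), and I'll tell them apart by measured size.

```bash
cat > m.py <<'E'
from h import *
p=pickle.load(open('top.pkl','rb')); W=world(p); f=p['frame'].astype(int); hsv=cv2.cvtColor(p['frame'],cv2.COLOR_RGB2HSV)
E=p['extrinsics']; print('cam',-E[:3,:3].T@E[:3,3], p['mtx'][0,0])
K=p['mtx']; v,u=np.mgrid[:480,:640]
def flat(uu,vv,z):
    r=np.linalg.inv(K)@np.stack([uu,vv,np.ones_like(uu)]); d=E[:3,:3].T@r; c=-E[:3,:3].T@E[:3,3]
    return (c[:,None]+d*(z-c[2])/d[2])[:2].T
for (a,b) in ((187,267),(221,314)):
    m=np.zeros((480,640),np.uint8); m[b-22:b+22,a-25:a+25]=1
    bl=((hsv[...,0]>95)&(hsv[...,0]<130)&(hsv[...,1]>90)&(m>0))
    ys,xs=np.nonzero(bl); P=flat(xs.astype(float),ys.astype(float),0.0025)
    r=cv2.minAreaRect((P*1000).astype(np.float32)); print('plate',r)
    q=W[b-3:b+4,a-3:a+4].reshape(-1,3); print('top z',np.median(q,0))
# clamp
for nm,lo,hi,box in (('seat',.015,.027,(240,240,370,300)),('lid',.05,.3,(260,180,370,260))):
    x0,y0,x1,y1=box; S=np.zeros((480,640),bool); S[y0:y1,x0:x1]=1
    m=S&(W[...,2]>lo)&(W[...,2]<hi)
    Q=W[m]; print(nm,len(Q),Q.min(0).round(3),Q.max(0).round(3))
    if nm=='seat':
        print('base rect',cv2.minAreaRect((Q[:,:2]*1000).astype(np.float32)))
        w=m&(hsv[...,2]>150)&(hsv[...,1]<50); w[:254]=0;w[284:]=0;w[:,:275]=0;w[:,342:]=0
        ys,xs=np.nonzero(w);print('white',cv2.minAreaRect((flat(xs.astype(float),ys.astype(float),.022)*1000).astype(np.float32)))
    else:
        c=Q.mean(0); U,s,Vt=np.linalg.svd(Q-c); print(c,Vt,s/np.sqrt(len(Q)))
im=cv2.resize(p['frame'][170:350,150:390],None,fx=3.3,fy=3.3,interpolation=cv2.INTER_CUBIC); save('crop1',im)
E
python3 m.py
```

```text
cam [ 0.4845686  -0.02989674  1.10895688] 588.1157219482184
plate ((503.2785949707031, 254.92471313476562), (25.496450424194336, 75.85504913330078), 37.554561614990234)
top z [0.50426398 0.2515354  0.01030365]
plate ((417.78521728515625, 186.20046997070312), (17.64334487915039, 56.31058120727539), 27.421323776245117)
top z [0.41753665 0.18550096 0.0084656 ]
seat 3176 [ 0.457 -0.054  0.015] [0.559 0.097 0.027]
base rect ((506.9640808105469, 21.212100982666016), (101.85698699951172, 151.0302276611328), 0.7562658190727234)
white ((507.0064392089844, 23.09344482421875), (90.92410278320312, 42.534324645996094), 87.66421508789062)
lid 2190 [ 0.565 -0.041  0.05 ] [0.624 0.079 0.148]
[0.59244581 0.01886832 0.09867772] [[-0.0387256  -0.99923745  0.00498429]
 [-0.46032654  0.01341235 -0.88764835]
 [-0.88690462  0.03666911  0.46049492]] [0.0345735  0.02899093 0.00348478]
```

View pics/crop1.png

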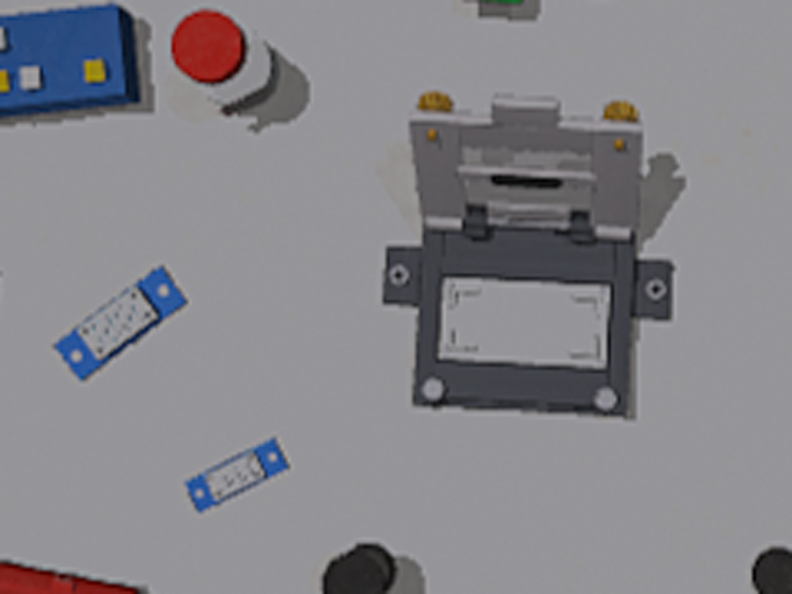

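Two chip candidates: (187,267) measures about 25.5 x 76 mm with its top at 10 mm, and (221,314) about 18 x 56 mm. The first fits the 26 x 76 mm description, and the crop shows it as the larger of the two. The clamp meant is the dark one at (309,265), yaw about -2.3°. Its lid leans back at about 2.05 rad.

```bash
cat > d.py <<'E'
# usage: d.py x y z yaw(deg) [lean deg about world tool-x]
import sys; from h import *; from scipy.spatial.transform import Rotation as R
a=[float(v) for v in sys.argv[1:]]; s=robot.observe()
R0=R.from_euler('xyz',s['orientation']); 
R1=R.from_euler('xyz',[180,0,a[3]],degrees=True)
if len(a)>4: R1=R1*R.from_rotvec([a[4],0,0],degrees=True)
if len(a)>5: R1=R1*R.from_rotvec([0,a[5],0],degrees=True)
print('t',round(s['t'],2),'pos',np.round(s['ee_pos'],4),'F',np.round(s['ft_force'],2),'w',s['grip_width'],s['finger_force'])
dp=np.array(a[:3])-s['ee_pos']
print('cm in tool now',(R0.inv().apply(dp)*100).round(2),'turn',(R0.inv()*R1).as_rotvec(degrees=True).round(2),'cm after turn',(R1.inv().apply(dp)*100).round(2), 'q',np.round(s['q'],2))
E
python3 d.py 0.503 0.255 0.15 -52.45
```

```text
t 0.9 pos [ 0.2577 -0.6238  0.2436] F [-0.13 -0.56  0.42] w 0.9994160003486413 0.0
cm in tool now [-56.23  71.86   9.36] turn [  -0.    -0.  -105.1] cm after turn [-54.73 -73.01   9.36] q [-0.89  0.36  0.01 -0.   -1.22 -0.29]
```

>>> step_arm(
  series=[-3.1,4,0,0,0,0,0.5,-3.1,4,0,0,0,0,0.5,-3.1,4,0,0,0,0,0.5,-3.1,4,0,0,0,0,0.5,-3.1,4,0,0,0,0,0.5,-3.1,4,0,0,0,0,0.5,-3.1,4,0,0,0,0,0.5,-3.1,4,0,0,0,0,0.5,-3.1,4,0,0,0,0,0.5,-3.1,4,0,0,0,0,0.5,-3.1,4,0,0,0,0,0.5,-3.1,4,0,0,0,0,0.5],
)

```text
t: 2.4
ee_pos: [0.4185, -0.0364, 0.2441]
orientation: [-3.141, 0.001, -2.749]
ft_force: [1.1, -1.4, -0.7]
grip_width: 0.497
finger_force: 0.0
```

>>> step_arm(
  series=[-3.1,4,0,0,0,0,0.5,-3.1,4,0,0,0,0,0.5,-3.1,4,0,0,0,0,0.5,-3.1,4,0,0,0,0,0.5,-3.1,4,0,0,0,0,0.5,-3.1,4,0,0,0,0,0.5,0,0,0.5,0,0,-10,0.5,0,0,0.5,0,0,-10,0.5,0,0,0.5,0,0,-10,0.5,0,0,0.5,0,0,-10,0.5,0,0,0.5,0,0,-10,0.5,0,0,0.5,0,0,-10,0.5],
)

```text
t: 3.9
ee_pos: [0.4985, 0.2547, 0.2135]
orientation: [-3.141, 0.0, -1.697]
ft_force: [0.1, 0.3, 0.2]
grip_width: 0.502
finger_force: 0.0
```

>>> step_arm(
  series=[0,0,1,0,0,-10,0.5,0,0,1,0,0,-10,0.5,0,0,1,0,0,-10,0.5,0,0,1,0,0,-10,0.5,0,0,0,0,0,-5,0.5,0,0,0,0,0,0,0.5],
)

```text
t: 4.65
ee_pos: [0.4985, 0.2547, 0.1736]
orientation: [3.142, -0.0, -0.918]
ft_force: [-0.5, 0.9, -0.9]
grip_width: 0.499
finger_force: 0.0
```

```bash
python3 d.py 0.503 0.255 0.021 -52.45; python3 - <<'E'
from h import *
p=cap('top'); save('top1',p['frame']); W=world(p)
m=(W[...,2]>.13)&(W[...,2]<.5)
print('above .13 extents near tool')
Q=W[m]; Q=Q[np.linalg.norm(Q[:,:2]-[.503,.255],axis=1)<.16]
print(cv2.minAreaRect((Q[:,:2]*1000).astype(np.float32)))
E
```

```text
t 4.65 pos [0.4985 0.2547 0.1736] F [-0.48  0.91 -0.86] w 0.49908861179577535 0.0
cm in tool now [ 0.25 -0.38 15.26] turn [ 0.   -0.   -0.14] cm after turn [ 0.25 -0.37 15.26] q [ 0.82  0.23 -0.34  0.   -1.   -0.17]
above .13 extents near tool
((503.60498046875, 246.388916015625), (201.25625610351562, 86.8206558227539), 29.0899715423584)
```

View pics/top1.png

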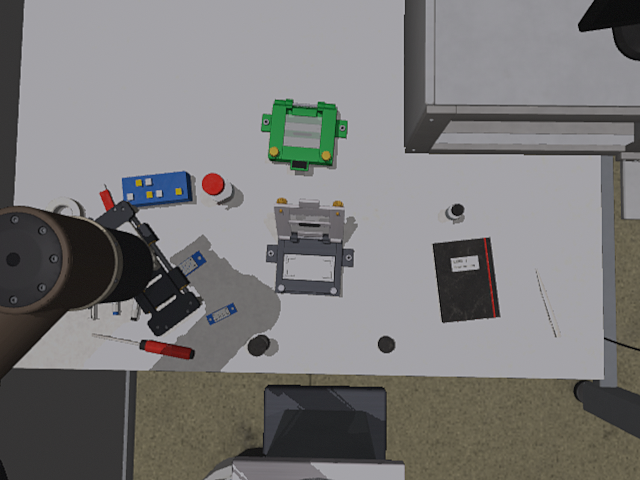

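The body's long side (193 mm) lies along the closing line, so over the nest the tool must lean away from the lid. Now down to the chip.

>>> step_arm(
  series=[0.25,-0.38,3.5,0,0,0,0.5,0,0,3.5,0,0,0,0.5,0,0,3.5,0,0,0,0.5,0,0,2.5,0,0,0,0.5,0,0,1.5,0,0,0,0.5,0,0,0.76,0,0,0,0.5,0,0,0,0,0,0,0.5,0,0,0,0,0,0,0.85,0,0,0,0,0,0,0.85,0,0,0,0,0,0,0.85,0,0,0,0,0,0,0.85,0,0,0,0,0,0,0.85],
  newtons=8,
)

```text
t: 6.2
ee_pos: [0.5033, 0.2552, 0.0215]
orientation: [-3.141, 0.0, -0.917]
ft_force: [-1.0, -0.4, 6.3]
grip_width: 0.245
finger_force: 8.0
```

```bash
python3 d.py 0.503 0.255 0.021 -52.45; python3 d.py 0.507 0.023 0.12 -92.3
```

```text
t 6.2 pos [0.5033 0.2552 0.0215] F [-1.03 -0.4   6.29] w 0.24515499166718344 8.001051396131516
cm in tool now [0.   0.04 0.05] turn [-0.05  0.   -0.09] cm after turn [0.   0.04 0.05] q [ 0.82  0.42 -0.49  0.   -0.66 -0.16]
t 6.2 pos [0.5033 0.2552 0.0215] F [-1.03 -0.4   6.29] w 0.24515499166718344 8.001051396131516
cm in tool now [18.66 13.82 -9.86] turn [-5.000e-02  2.000e-02  3.976e+01] cm after turn [23.19 -1.3  -9.85] q [ 0.82  0.42 -0.49  0.   -0.66 -0.16]
```

>>> step_arm(
  series=[0,0,-1,0,0,0,0.85,0,0,-2.5,0,0,0,0.85,0,0,-3,0,0,0,0.85,0,0,-3.4,0,0,0,0.85,0,0,-2,0,0,10,0.85,0,0,0,0,0,10,0.85,0,0,0,0,0,10,0.85,0,0,0,0,0,9.8,0.85,0,0,0,0,0,0,0.85],
  newtons=15,
)

```text
t: 7.32
ee_pos: [0.503, 0.2549, 0.1403]
orientation: [-3.142, 0.0, -1.611]
ft_force: [-0.3, -0.3, -0.4]
grip_width: 0.243
finger_force: 15.0
```

```bash
python3 d.py 0.507 0.023 0.145 -92.3 7;  python3 - <<'E'
from h import *
p=cap('scene'); f=p['frame']; s=robot.observe()
u,v=proj(p,s['ee_pos']).astype(int); print(u,v)
v0=max(v-70,0);u0=max(u-90,0)
save('chip2',cv2.resize(f[v0:v0+140,u0:u0+180],None,fx=4.2,fy=4.2,interpolation=cv2.INTER_CUBIC))
E
```

```text
t 7.33 pos [0.503  0.2549 0.1403] F [-0.26 -0.29 -0.42] w 0.24348445138606659 15.001369714736938
cm in tool now [23.16 -1.33 -0.47] turn [7.   0.01 0.01] cm after turn [23.16 -1.38 -0.3 ] q [ 0.82  0.27 -0.37 -0.   -0.93 -0.86]
194 194
```

View pics/chip2.png

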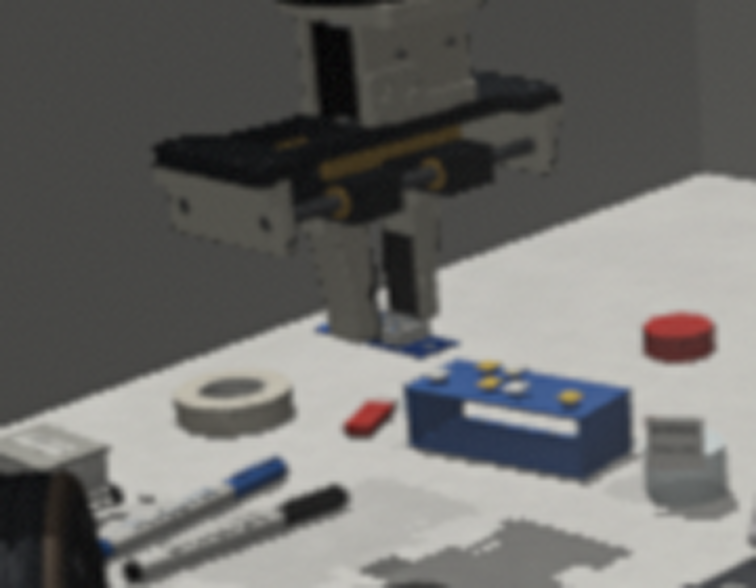

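The chip hangs level in the fingers at crop (385,335). Before placing I'll refine the nest centre from the saved top picture.

```bash
python3 - <<'E'
from h import *
p=pickle.load(open('top.pkl','rb')); g=cv2.cvtColor(p['frame'],cv2.COLOR_RGB2GRAY)
E=p['extrinsics'];K=p['mtx']
def flat(P,z):
    P=np.array(P,float).reshape(-1,2); r=np.linalg.inv(K)@np.c_[P,np.ones(len(P))].T; d=E[:3,:3].T@r; c=-E[:3,:3].T@E[:3,3]
    return (c[:,None]+d*(z-c[2])/d[2])[:2].T*1000
x0,y0,x1,y1=255,225,365,305; s=6
c=cv2.resize(g[y0:y1,x0:x1],None,fx=s,fy=s,interpolation=cv2.INTER_CUBIC)
th,_=cv2.threshold(c,0,255,cv2.THRESH_OTSU); print('otsu',th)
n,l,st,ce=cv2.connectedComponentsWithStats((c>th).astype(np.uint8))
lab=l[int((267-y0)*s),int((309-x0)*s)]
def f(mask,z):
    cn=max(cv2.findContours(mask,cv2.RETR_EXTERNAL,cv2.CHAIN_APPROX_NONE)[0],key=cv2.contourArea).reshape(-1,2)
    px=(cn+.5)/s-.5+[x0,y0]; return cv2.minAreaRect(flat(px,z).astype(np.float32)),flat(px,z).mean(0)
print('white',f((l==lab).astype(np.uint8),.023))
for q in range(1,n):
    if 100<st[q,4]<6000: print('blob',st[q],flat((ce[q]+.5)/s-.5+[x0,y0],.0285 if st[q,1]>300 else .02))
save('nest',cv2.resize(p['frame'][y0:y1,x0:x1],None,fx=7,fy=7,interpolation=cv2.INTER_CUBIC))
E
```

```text
otsu 121.0
white (((506.97003173828125, 22.569982528686523), (93.74811553955078, 46.36366271972656), 87.69043731689453), array([506.92909203,  22.41290592]))
blob [ 257   34  149   23 1869] [[572.34713967  21.67435004]]
blob [ 144   63   65   22 1088] [[562.92892882  69.17718846]]
blob [259  66  32  11 229] [[563.93293622  38.82370916]]
blob [347  73  56  11 312] [[562.46209032   6.32186182]]
blob [ 454   79   62   23 1091] [[559.01241973 -26.26969002]]
blob [ 80 153  32  32 455] [[533.36132897  93.71650692]]
blob [547 181  33  32 446] [[526.52469651 -50.6040767 ]]
blob [139 359  35  36 958] [[469.12753917  72.60700371]]
blob [453 377  37  36 981] [[465.23067569 -23.64242819]]
```

View pics/nest.png

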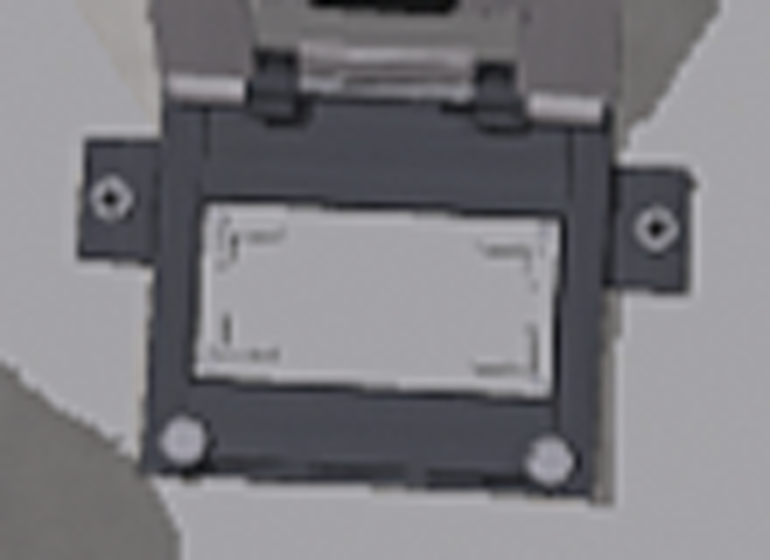

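The bosses measure 96.3 mm apart against 96 given, with yaw -2.32°. That puts the nest at (507.1, 22.7) mm, and the hinge at (562.1, 20.6).

>>> step_arm(
  series=[4,-0.2,0,0,0,0,0.85,5,-0.2,0,0,0,0,0.85,5,-0.2,0,0,0,0,0.85,5,-0.2,0,0,0,0,0.85,3,-0.2,0,0,0,0,0.85,1.2,0,0,7,0,0,0.85,0,0,0,0,0,0,0.85,0,0,0,0,0,0,0.85],
)

```text
t: 8.38
ee_pos: [0.5039, 0.0231, 0.1406]
orientation: [-3.019, 0.0, -1.609]
ft_force: [0.2, -0.1, 0.3]
grip_width: 0.245
finger_force: 15.0
```

```bash
python3 d.py 0.5045 0.0228 0.060 -92.3 7; python3 d.py 0.5045 0.0228 0.0435 -92.3 7
```

```text
t 8.38 pos [0.5039 0.0231 0.1406] F [ 0.23 -0.09  0.26] w 0.24518864708450133 14.999777376651764
cm in tool now [0.03 0.93 8.01] turn [-0.02  0.02  0.1 ] cm after turn [0.03 0.92 8.01] q [ 0.48  0.11 -0.63  0.09 -0.73 -0.58]
t 8.38 pos [0.5039 0.0231 0.1406] F [ 0.23 -0.09  0.26] w 0.24518864708450133 14.999777376651764
cm in tool now [0.03 1.13 9.65] turn [-0.02  0.02  0.1 ] cm after turn [0.03 1.12 9.65] q [ 0.48  0.11 -0.63  0.09 -0.73 -0.58]
```

>>> step_arm(
  series=[0.03,0.33,2.7,0,0,0,0.85,0,0.3,2.7,0,0,0,0.85,0,0.3,2.6,0,0,0,0.85,0,0,0,0,0,0,0.85],
)

```text
t: 8.88
ee_pos: [0.5037, 0.0225, 0.0579]
orientation: [-3.023, -0.002, -1.61]
ft_force: [-0.4, 1.0, 0.3]
grip_width: 0.247
finger_force: 15.0
```

```bash
python3 d.py 0.5045 0.0228 0.0435 -92.3 7;  python3 - <<'E'
from h import *
p=cap('scene'); f=p['frame']; s=robot.observe()
save('place3',cv2.resize(f[195:305,235:385],None,fx=5,fy=5,interpolation=cv2.INTER_CUBIC))
E
```

```text
t 8.88 pos [0.5037 0.0225 0.0579] F [-0.42  1.03  0.31] w 0.24717440266073448 14.99999463558197
cm in tool now [-0.03  0.09  1.44] turn [ 0.21 -0.11  0.05] cm after turn [-0.03  0.1   1.44] q [ 0.48  0.23 -0.74  0.13 -0.51 -0.62]
```

View pics/place3.png

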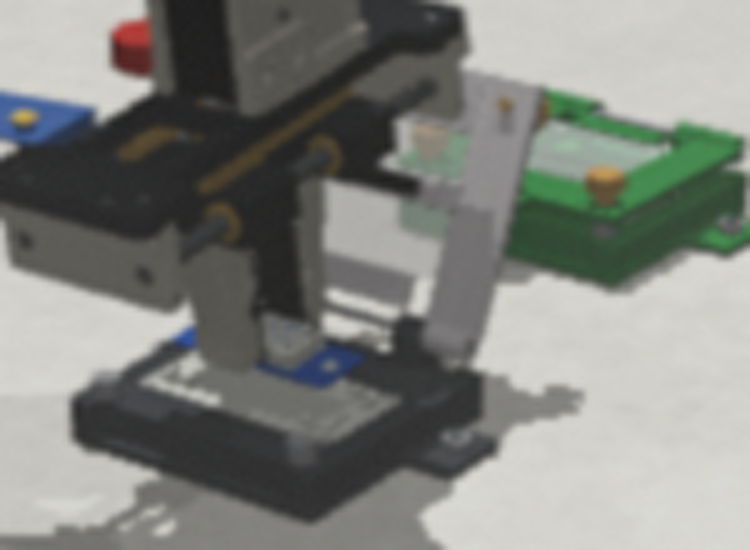

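The chip (crop 280,360) is over the nest, the lid (480,220) hasn't been touched, and the body clears it.

>>> step_arm(
  series=[0,0.05,0.5,0,0,0,0.85,0,0.03,0.5,0,0,0,0.85,0,0,0.25,0,0,0,0.85,0,0,0.15,0,0,0,0.85,0,0,0,0,0,0,0.85],
  newtons=6,
)

```text
t: 9.55
ee_pos: [0.5049, 0.0224, 0.0455]
orientation: [-3.019, 0.0, -1.612]
ft_force: [0.1, -0.4, 0.6]
grip_width: 0.25
finger_force: 6.0
```

```bash
python3 d.py 0.5045 0.0228 0.043 -92.3 7
```

```text
t 9.55 pos [0.5049 0.0224 0.0455] F [ 0.1  -0.4   0.58] w 0.25040429186200863 6.000020205974579
cm in tool now [-0.04  0.08  0.24] turn [-0.   -0.01 -0.05] cm after turn [-0.04  0.08  0.24] q [ 0.48  0.25 -0.75  0.14 -0.46 -0.64]
```

>>> step_arm(
  series=[-0.04,0.05,0.1,0,0,0,0.85,0,0.03,0.1,0,0,0,0.85,0,0,0.1,0,0,0,0.85,0,0,0,0,0,0,0.85],
)

```text
t: 10.05
ee_pos: [0.5045, 0.0228, 0.0424]
orientation: [-3.02, -0.0, -1.612]
ft_force: [-0.7, -0.1, 2.4]
grip_width: 0.251
finger_force: 6.0
```

>>> step_arm(
  series=[0,0,0,0,0,0,0.7,0,0,0,0,0,0,0.65,0,0,0,0,0,0,0.6,0,0,0,0,0,0,0.6,0,-0.06,-0.5,0,0,0,0.6,0,-0.12,-1,0,0,0,0.6,0,-0.36,-3,0,0,0,0.6,0,-0.48,-4,0,0,0,0.6,0,-0.6,-5,0,0,0,0.6,0,0,0,-7,0,0,0.6],
)

```text
t: 11.3
ee_pos: [0.5046, 0.0236, 0.1845]
orientation: [-3.135, 0.004, -1.609]
ft_force: [-0.4, -0.2, -0.4]
grip_width: 0.401
finger_force: 0.0
```

```bash
python3 - <<'E'
from h import *
p=cap('scene'); f=p['frame']; s=robot.observe(); print(s['t'],s['ee_pos'],s['orientation'],s['ft_force'])
save('place4',cv2.resize(f[195:305,235:385],None,fx=5,fy=5,interpolation=cv2.INTER_CUBIC))
E
```

```text
11.35 [0.50641449 0.0243818  0.18233877] [ 3.13928612  0.00342511 -1.60856234] [7.96163092 0.24409027 2.0770535 ]
```

View pics/place4.png

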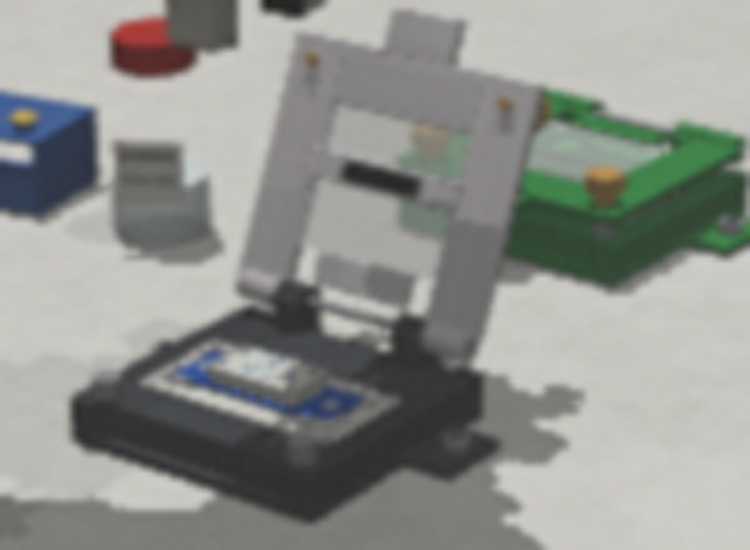

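The chip appears seated flat between the corner ledges (crop 280,375). I'll check its flatness and the lid angle from the depth.

```bash
python3 - <<'E'
from h import *
p=pickle.load(open('scene.pkl','rb')); W=world(p)*1000; a=np.deg2rad(-2.32)
Rm=np.array([[np.cos(a),np.sin(a)],[-np.sin(a),np.cos(a)]])
L=W.copy(); L[...,:2]=(W[...,:2]-[512.1,22.5])@Rm.T   # clamp frame
hsv=cv2.cvtColor(p['frame'],cv2.COLOR_RGB2HSV)
box=np.zeros((480,640),bool); box[255:295,255:330]=1
bl=box&(hsv[...,0]>95)&(hsv[...,0]<130)&(hsv[...,1]>100); Q=L[bl]
print('blue n',len(Q),'x',Q[:,0].min(),Q[:,0].max(),'y',Q[:,1].min(),Q[:,1].max(),'z',np.percentile(Q[:,2],[5,50,95]))
def pl(Q):
    A=np.c_[Q[:,:2],np.ones(len(Q))]; return np.linalg.lstsq(A,Q[:,2],rcond=None)[0]
print('blue plane',pl(Q))
m=(abs(L[...,0]+5)<8)&(abs(L[...,1])<18)&(L[...,2]>15)&(L[...,2]<45); print('block',m.sum(),np.median(L[m][:,2]),pl(L[m]))
m=(abs(abs(L[...,1])-50)<8)&(L[...,0]>52)&(L[...,0]<130)&(L[...,2]>50)&(L[...,2]<150); Q=L[m]
b=np.polyfit(Q[:,2],Q[:,0],1); print('lid n',len(Q),b,'theta',np.pi/2+np.arctan(b[0]),'x at hinge z',np.polyval(b,31.5))
m=(abs(L[...,1])<15)&(L[...,0]>70)&(L[...,0]<140)&(L[...,2]>110)&(L[...,2]<160); Q=L[m]; print('tab top',Q[Q[:,2].argmax()], 'n',len(Q))
E
python3 d.py 0.68 0.016 0.22 -2.3
```

```text
blue n 60 x -19.595257424700446 4.4562491266190625 y -38.54031451606765 36.38856196781551 z [21.81381412 23.36367199 24.92976648]
blue plane [-1.33662015e-02 -1.23233774e-03  2.32268838e+01]
block 67 30.894574282043113 [ 3.82340451e-03 -9.75381697e-03  3.08540393e+01]
lid n 610 [ 0.49524195 30.73404452] theta 2.0306302595870678 x at hinge z 46.33416608754516
tab top [ 99.97752507 -13.12566869 146.04516286] n 247
t 11.35 pos [0.5064 0.0244 0.1823] F [7.96 0.24 2.08] w 0.39908213577984775 0.0
cm in tool now [  0.17 -17.37  -3.81] turn [-5.000e-02  2.600e-01 -8.986e+01] cm after turn [17.38  0.14 -3.77] q [ 0.43  0.13 -0.44 -0.   -1.   -0.47]
```

>>> step_arm(
  series=[0,-1,-3,0,0,0,1,0,-3,-2.5,0,0,0,1,0.1,-4,0,0,0,-10,1,0,0,0,0,0,-10,1,0,0,0,0,0,-10,1,0,0,0,0,0,-10,1,0,0,0,0,0,-10,1,0,0,0,0,0,-10,1,0,0,0,0,0,-10,1,0,0,0,0,0,-10,1,0,0,0,0,0,-10,1],
  newtons=20,
)

```text
t: 12.72
ee_pos: [0.5838, 0.0186, 0.2337]
orientation: [-3.141, -0.0, -0.035]
ft_force: [-0.4, 0.5, 0.4]
grip_width: 0.005
finger_force: 0.0
```

```bash
python3 d.py 0.66 0.0165 0.139 -2.3
```

```text
t 12.72 pos [0.5838 0.0186 0.2337] F [-0.37  0.48  0.4 ] w 0.005183347882896271 0.0
cm in tool now [ 7.62 -0.06  9.48] turn [-0.01 -0.01  0.28] cm after turn [ 7.62 -0.1   9.47] q [ 0.37  0.22 -0.21 -0.   -1.14  1.17]
```

>>> step_arm(
  series=[3.8,0,0,0,0,0.3,1,3.8,-0.1,0,0,0,0,1,0,0,0,0,0,0,1,0,0,3,0,0,0,1,0,0,3,0,0,0,1,0,0,2.5,0,0,0,1,0,0,1,0,0,0,1,0,0,0,0,0,0,1],
)

```text
t: 13.72
ee_pos: [0.6597, 0.0162, 0.1384]
orientation: [3.141, 0.001, -0.046]
ft_force: [0.0, 0.1, 1.4]
grip_width: 0.004
finger_force: 0.0
```

```bash
python3 - <<'E'
from h import *
s=robot.observe(); print(s['t'],s['ee_pos'],s['orientation'],s['ft_force'])
p=cap('scene'); f=p['frame']
save('behind',cv2.resize(f[155:305,235:410],None,fx=4,fy=4,interpolation=cv2.INTER_CUBIC))
E
```

```text
13.725 [0.6596661  0.01622805 0.13842435] [ 3.14132951e+00  5.68809629e-04 -4.61903341e-02] [0.00178275 0.11402501 1.42234752]
```

View pics/behind.png

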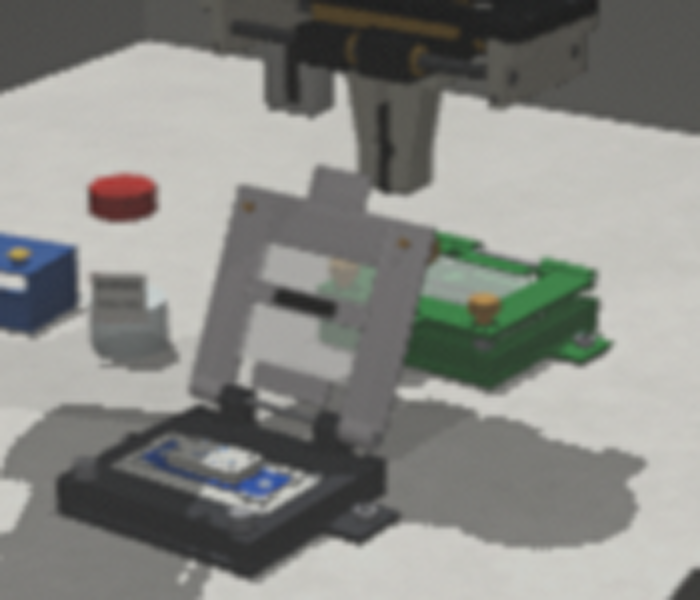

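The closed fingers (crop 395,180) are behind the tab (340,190), so I'll pull the lid forward.

>>> step_arm(
  series=[-1,0,-0.28,0,0,0,1,-1,0,-0.28,0,0,0,1,-1,0,-0.28,0,0,0,1,-1,0,-0.28,0,0,0,1,-1,0,-0.28,0,0,0,1,-1,0,-0.28,0,0,0,1,-1,0,-0.28,0,0,0,1,-1,0,-0.27,0,0,0,1,0,0,0,0,0,0,1],
)

```text
t: 14.9
ee_pos: [0.5793, 0.02, 0.1609]
orientation: [-3.141, 0.0, -0.046]
ft_force: [-0.6, -0.2, 0.1]
grip_width: 0.003
finger_force: 0.0
```

```bash
python3 - <<'E'
from h import *
s=robot.observe(); print(s['t'],s['ee_pos'],s['orientation'],s['ft_force'])
p=cap('scene'); f=p['frame']
save('pull',cv2.resize(f[155:305,235:410],None,fx=4,fy=4,interpolation=cv2.INTER_CUBIC))
E
```

```text
14.9 [0.57931099 0.0199989  0.16091758] [-3.14148740e+00  1.53325927e-04 -4.60744057e-02] [-0.57069367 -0.15389415  0.07285448]
```

View pics/pull.png

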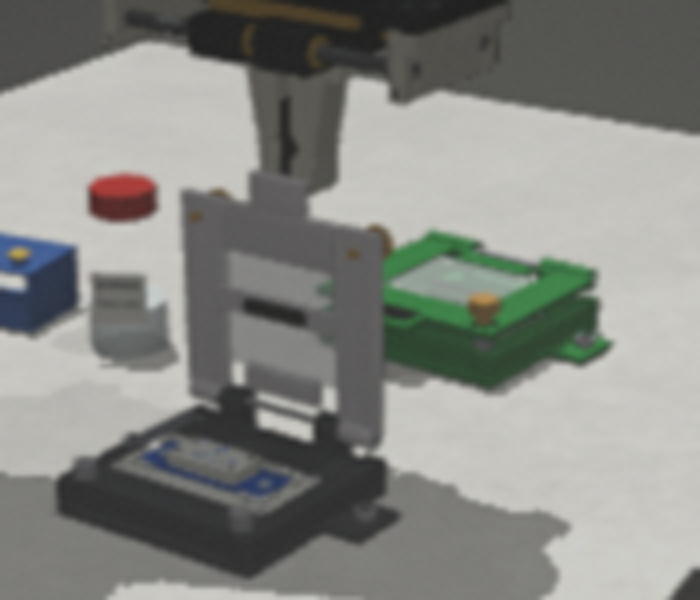

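The lid is near vertical (crop 280,300) with the fingertips behind the tab (290,190). Next they follow the arc about the hinge.

>>> step_arm(
  series=[-1.15,0,0.05,0,0,0,1,-1.15,0,0.09,0,0,0,1,-0.95,0,0.18,0,0,0,1,-0.95,0,0.26,0,0,0,1,-0.9,0,0.33,0,0,0,1,-0.9,0,0.41,0,0,0,1,-0.85,0,0.5,0,0,0,1,-0.8,0,0.56,0,0,0,1,-0.75,0,0.64,0,0,0,1,-0.68,0,0.69,0,0,0,1,0,0,0,0,0,0,1],
)

```text
t: 16.32
ee_pos: [0.4885, 0.024, 0.1229]
orientation: [3.141, 0.001, -0.046]
ft_force: [-0.4, -0.1, 0.6]
grip_width: 0.004
finger_force: 0.0
```

```bash
cat > lid.py <<'E'
from h import *
a=np.deg2rad(-2.32); Rm=np.array([[np.cos(a),np.sin(a)],[-np.sin(a),np.cos(a)]])
s=robot.observe(); print('t',s['t'],'pos',s['ee_pos'],'F',np.round(s['ft_force'],2))
for n in ('scene','top'):
    p=cap(n); L=world(p)*1000; L[...,:2]=(L[...,:2]-[512.1,22.5])@Rm.T
    m=(abs(abs(L[...,1])-51)<9)&(L[...,0]>-75)&(L[...,0]<42)&(L[...,2]>29)&(L[...,2]<150)
    m&=~((np.hypot(L[...,0]-0,0)<0))
    Q=L[m]; 
    if len(Q)<30: print(n,'few'); continue
    b=None; K=np.ones(len(Q),bool)
    for _ in range(6):
        b=np.polyfit(Q[K,0],Q[K,2],1); r=Q[:,2]-np.polyval(b,Q[:,0]); K=abs(r)<max(2,1.5*np.median(abs(r)))
    print(n,len(Q),K.sum(),'angle',-np.arctan(b[0]),'z at hinge',np.polyval(b,50))
E
python3 lid.py; python3 d.py 0.4886 0.0238 0.1239 -2.6
```

```text
t 16.325 pos [0.48849294 0.02401072 0.12287226] F [-0.41 -0.13  0.62]
scene 343 200 angle 0.6839048178113303 z at hinge 29.16454195318172
top 273 173 angle 0.6549278622896989 z at hinge 36.768819566634086
t 16.43 pos [0.4896 0.0242 0.1236] F [-0.1   0.47  0.89] w 0.0051880706343322425 0.0
cm in tool now [-0.09  0.05 -0.03] turn [ 0.01 -0.   -0.04] cm after turn [-0.09  0.05 -0.03] q [ 0.45  0.17 -0.55  0.   -0.85  1.07]
```

>>> step_arm(
  series=[-0.6,0,0.75,0,0,0,1,-0.55,0,0.8,0,0,0,1,-0.5,0,0.84,0,0,0,1,-0.4,0,0.9,0,0,0,1,-0.1,0,0.3,0,0,0,1,0,0,0,0,0,0,1],
)

```text
t: 17.18
ee_pos: [0.4679, 0.0251, 0.0874]
orientation: [3.141, 0.0, -0.046]
ft_force: [0.2, -0.4, -0.8]
grip_width: 0.008
finger_force: 0.0
```

```bash
python3 lid.py
```

```text
t 17.175 pos [0.46787249 0.02513891 0.08740451] F [ 0.22 -0.36 -0.75]
scene 372 203 angle 0.21168494226333073 z at hinge 36.060470694934
top 470 331 angle 0.20884703481007566 z at hinge 34.67791104351935
```

>>> step_arm(
  series=[-0.8,0,0,0,-1,0,1,-0.8,0,0,0,-2,0,1,0,0,0.4,0,0,0,1,0,0,0.3,0,0,0,1,0,0,0.25,0,0,0,1,0,0,0.2,0,0,0,1,0,0,0.2,0,0,0,1,0,0,0,0,0,0,1],
)

```text
t: 18.27
ee_pos: [0.4511, 0.0259, 0.0741]
orientation: [3.141, 0.053, -0.046]
ft_force: [0.4, -1.0, 0.3]
grip_width: 0.002
finger_force: 0.0
```

```bash
python3 lid.py; python3 d.py 0.4503 0.0252 0.0592 -2.3 0 -3
```

```text
t 18.275 pos [0.45114258 0.02591323 0.07413574] F [ 0.36 -0.99  0.26]
scene 397 217 angle 0.13030304273466073 z at hinge 35.50037842842982
top 482 339 angle 0.1375267485157424 z at hinge 35.01971565397679
t 18.38 pos [0.4513 0.026  0.0743] F [-0.89  0.85  0.07] w 0.003360937352963721 0.0
cm in tool now [-0.02  0.08  1.51] turn [-0.02 -0.01 -0.35] cm after turn [-0.02  0.08  1.51] q [ 0.47  0.21 -0.63 -0.04 -0.77  1.08]
```

>>> step_arm(
  series=[0,0.05,0.15,0,0,0,1,0,0,0.15,0,0,0,1,0,0,0.15,0,0,0,1,0,0,0.15,0,0,0,1,0,0,0,0,0,0,1],
)

```text
t: 19.0
ee_pos: [0.4508, 0.0254, 0.0682]
orientation: [3.141, 0.053, -0.046]
ft_force: [-0.2, 0.4, 0.1]
grip_width: 0.003
finger_force: 0.0
```

```bash
python3 lid.py
```

```text
t 19.0 pos [0.45082873 0.02541985 0.06816973] F [-0.21  0.35  0.07]
scene 407 232 angle 0.12253061899396141 z at hinge 35.66463451214915
top 482 325 angle 0.14018991411823484 z at hinge 34.60246521535299
```

>>> step_arm(
  series=[0,0,0.1,0,0,0,1,0,0,0.1,0,0,0,1,0,0,0.1,0,0,0,1,0,0,0.1,0,0,0,1,0,0,0,0,0,0,1,0,0,0,0,0,0,1],
)

```text
t: 19.85
ee_pos: [0.4506, 0.0254, 0.0642]
orientation: [3.142, 0.053, -0.046]
ft_force: [-1.9, 0.5, 3.2]
grip_width: 0.007
finger_force: 1.4
```

>>> step_arm(
  series=[0,0,0.1,0,0,0,1,0,0,0.1,0,0,0,1,0,0,0.1,0,0,0,1,0,0,0,0,0,0,1,0,0,0,0,0,0,1],
)

```text
t: 20.48
ee_pos: [0.4502, 0.0254, 0.0613]
orientation: [3.141, 0.053, -0.046]
ft_force: [-3.2, -0.4, 4.9]
grip_width: 0.007
finger_force: 2.8
```

```bash
python3 lid.py; python3 d.py 0.4503 0.0252 0.0592 -2.3 0 -3
```

```text
t 20.475 pos [0.45023063 0.02540886 0.0613186 ] F [-3.19 -0.38  4.89]
scene 426 237 angle 0.07652746193571999 z at hinge 35.197067894545526
top 495 335 angle 0.08056314429818827 z at hinge 34.89621444195261
t 20.57 pos [0.4502 0.0254 0.0613] F [-3.72  2.12  5.67] w 0.003799618128976088 2.8048762775142677
cm in tool now [0.02 0.02 0.21] turn [-0.01  0.03 -0.36] cm after turn [0.02 0.02 0.21] q [ 0.47  0.23 -0.65 -0.04 -0.74  1.08]
```

>>> step_arm(
  series=[-0.05,0,0.1,0,0,0,1,-0.03,0,0.1,0,0,0,1,0,0,0,0,0,0,1,0,0,0,0,0,0,1,0,0,0,0,0,0,1],
)

```text
t: 21.2
ee_pos: [0.45, 0.0254, 0.0597]
orientation: [3.142, 0.052, -0.046]
ft_force: [-2.3, -0.3, 8.5]
grip_width: 0.006
finger_force: 3.7
```

```bash
python3 lid.py; python3 d.py 0.4503 0.0252 0.0592 -2.3 0 -3
```

```text
t 21.2 pos [0.44996335 0.02544873 0.05970884] F [-2.27 -0.26  8.52]
scene 441 292 angle 0.13375198661353796 z at hinge 32.485131844708
top 519 353 angle 0.06500440844514162 z at hinge 34.83466774312555
t 21.3 pos [0.45   0.0255 0.0597] F [-2.18 -0.45  7.13] w 0.0035063568873335794 3.7439436654130986
cm in tool now [0.03 0.03 0.05] turn [-0.02 -0.04 -0.33] cm after turn [0.03 0.03 0.05] q [ 0.47  0.24 -0.65 -0.04 -0.73  1.08]
```

>>> step_arm(
  series=[0,0,0.03,0,0,0,1,0,0,0,0,0,0,1,0,0,0,0,0,0,1,0,0,0,0,0,0,1,0,0,0,0,0,0,1,0,0,0,0,0,0,1],
)

```text
t: 22.05
ee_pos: [0.45, 0.0255, 0.0595]
orientation: [3.142, 0.052, -0.046]
ft_force: [-2.0, 0.2, 7.8]
grip_width: 0.007
finger_force: 4.3
```

```bash
python3 - <<'E'
from h import *
F=[];
for i in range(6):
    p=cap('top' if i%2 else 'scene'); F.append(robot.observe()['ft_force'])
print(np.round(F,2),np.mean(F,0), robot.observe()['ee_pos'])
a=np.deg2rad(-2.32); Rm=np.array([[np.cos(a),np.sin(a)],[-np.sin(a),np.cos(a)]])
L=world(p)*1000; L[...,:2]=(L[...,:2]-[512.1,22.5])@Rm.T
for y in (52,-52):
    m=(abs(L[...,1]-y)<5)&(L[...,0]>-32)&(L[...,0]<35)&(L[...,2]>28)&(L[...,2]<55); b=np.polyfit(L[m][:,0],L[m][:,2],1); print(y,m.sum(),-b[0],np.polyval(b,50))
E
```

```text
[[-2.23 -0.87  8.24]
 [-2.55 -0.05  8.06]
 [-3.84 -0.49  8.42]
 [-2.92  0.32  9.28]
 [-2.11  0.48  9.19]
 [-2.81 -0.46  8.59]] [-2.74338778 -0.17939289  8.62841581] [0.44994992 0.02546493 0.05947689]
52 15 0.38169937097045004 29.70982707440604
-52 187 0.05298304001536853 35.1555184800575
```

The push averages about 8.6 N (single readings 7.8 to 9.3 N), holding steady with the lid at about 0.053 rad. That matches 8 N at 0.055, so I'm handing in.

```bash
python3 -c "
from plant import robot
print(robot.sign_off())"
```

```text
the job is handed in; nothing more can be done
None
```

The chip is lying flat in the nest, the lid is down on it, and the arm is still holding the pad with about 8 to 9 N (lid angle about 0.05 rad), so you can do up the thumbscrews.

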